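# Change the store-room supply from mains to generator

### The arm

A 7-joint arm with a two-finger parallel gripper is mounted at the origin on the work surface. World frame = base frame: x ahead of the robot, y to its left, z up, the work surface at z = 0. Lengths are in m, angles in rad, forces in N, time in s.
With the tool pointing down it reaches from about 0.425 to 0.925 m from the base axis. Payload 6.8 kg.
Tool frame: the origin (TCP) lies midway between the tips of the shut fingers; the grasp point (between the pads) lies 19 mm behind it; z points along the fingers, y is the direction in which the jaws open and shut (so a half turn about z gives the same grasp; the last joint's range is limited). The gripper opens to 85 mm and grips with 20 to 120 N. Pads are 22 mm wide; open, the fingers measure 114 mm over their backs; the gripper's body (76 mm by 85 mm) begins 54 mm behind the grasp point. The pads swing forward as they close: fully open they stand 13 mm farther back than shut.
Start: joints at [1.161, 0.477, 0.022, 1.555, -0.011, 1.109, -0.083], TCP at [0.201, -0.645, 0.231] pointing down, gripper open.
Joint ranges: [-2.96, 2.96], [-0.34, 2.1], [-1.41, 1.46], [0.24, 2.44], [-1.37, 4.51], [0.17, 1.92], [-2.96, 2.96]. Speed limits (rad/s): [2.39, 2.39, 3.14, 3.14, 3.14, 3.14, 3.14].

### API

Orientations are given as a rotation vector (axis times angle).
In Python, from bench import r gives the robot as it stands. The module is installed in compiled form; this text tells all that it offers.
- The arm moves only by the tool apply_moves, never from a script. Its argument "plan" is a list that holds one entry, the list of rows, each a list of 7 numbers: the turn, a rotation vector about the tool's x, y, z scaled (see below), then the shift along the tool's x, y, z scaled (see below), then the closure, from -1 (fully open) to 1 (shut). In form: [[[wx, wy, wz, tx, ty, tz, grip], ...]]. A call has 1 to 12 rows; each row is the pose to reach, as a shift and turn from the pose commanded when the call began, along the tool's axes at that moment, turning the shorter way round; what a row does not reach only later rows make up. The controller multiplies each number of a shift by 0.4 m and each number of a turn by 180 degrees. A row lasts 1/12 s, in which the tool goes at most 41.7 mm and 7.16 degrees, less where a joint would pass 70% of its speed; a pose out of reach is approached as far as the arm can. A call with a number of a shift or a turn outside -1 to 1 is refused whole. A call with a gripper value outside its range is refused whole. The fingers move at their own pace and stop on an object; "force" is the grip in N (left out, the last holds). Time passes only in rows, so rows that repeat a pose let the fingers close. It gives the time, the measured TCP pose, the force and the opening at its end, in the units of the state.
- r.get_obs(): the state, without advancing time (a new reading comes with each control period).
- r.grab_frame(name): name is "side" or "top"; returns a dict with "pixels" (480x640x3 uint8, blue, green, red), "fx", "fy", "cx", "cy" (pixels), "k1" (the pictures are not rectified: a ray, as slopes to the right and down, at radius r is drawn at 1 + k1 r^2 times it, then the intrinsics apply), "pose" (4x4, takes a point from camera to world coordinates). Camera axes: x right, y up, looking along -z (the intrinsics and any distortion apply to the point x, -y, -z); pixel columns grow to the right and rows downward; lengths in m; the calibration is good to about 2 mm. A picture is of the moment at which its call begins. There is no depth.
- r.hand_in(): hands the job in, once; it reports no verdict.
The state is a dict: "clock": time; "joints": joint angles; "qvel": joint speeds; "tau": joint torques, N m; "tcp_pos": TCP position; "orientation": TCP orientation; "contact_force": force on the tool from outside, world axes, zero at the start; "moment": the same for the moment, N m; "grip_width": finger opening in m.
Only numpy, scipy, OpenCV 4.12 (cv2) and the standard library are available. Lean on these libraries where they do the work, as an engineer would, in place of code of your own. Each camera call takes 0.05 s, during which the arm holds its last target. There are 200 camera calls.

### The job

Change the store room over from mains to generator supply. First lift the loose dark board off the top of the timber pile, where it lies in the way of the green generator lever, and lay it flat in the blue tray without dropping it; then throw the red mains lever fully off (to its black end), and only after that throw the green generator lever fully on (to its yellow end). The two must never be on together; leave the other two timbers, the bottle, the jar and the can standing where they are.

Things in the scene. Friction and masses are not known exactly. Their poses are not given: they have to be found in the camera images.
- mains_box: Mains switch box fixed to the bench: grey, 120 x 70 x 50 mm (local x, y, z), red T-handle lever on top. Origin: centre of its underside. Local +x points to the ON end of its top (yellow strip), -x to the OFF end (black strip). The lever's hinge line runs along local y, 52 mm above the origin; the lever leans 37 deg from vertical to -x when off, to +x when on. Stands either side of the tray
- gen_box: Generator switch box fixed to the bench: grey, 120 x 70 x 50 mm (local x, y, z), green T-handle lever on top. Origin: centre of its underside. Local +x points to the ON end of its top (yellow strip), -x to the OFF end (black strip). The lever's hinge line runs along local y, 52 mm above the origin; the lever leans 37 deg from vertical to -x when off, to +x when on. Stands either side of the tray
- mains_lever (a joint): Red mains lever, rad: 0 = fully OFF (leaning to the black strip), 0.65 = upright, 1.3 = fully ON (leaning to the yellow strip). Heavy over-centre handle: once past upright it drops by itself to that end and rests on its stop; it takes about 2 N at the handle to start it. Starts on
- gen_lever (a joint): Green generator lever, rad: 0 = fully OFF (leaning to the black strip), 0.65 = upright, 1.3 = fully ON (leaning to the yellow strip). Heavy over-centre handle: once past upright it drops by itself to that end and rests on its stop; it takes about 2 N at the handle to start it. Starts off; the dark board lies in its way
- mains_grip (a point): centre of the red T-handle's crossbar: a bar 20 mm thick and 72 mm long along the box's local y, at the lever's end 100 mm from the hinge line (132 mm above the bench at either end position, 152 mm when upright)
- gen_grip (a point): centre of the green T-handle's crossbar: a bar 20 mm thick and 72 mm long along the box's local y, at the lever's end 100 mm from the hinge line (132 mm above the bench at either end position, 152 mm when upright)
- board: Loose dark-brown board 180 x 60 x 40 mm (local x, y, z), about 0.35 kg, lying flat across the top of the pile with one end over the ON side of the generator box. Origin: centre of its underside (100 mm above the bench at the start)
- plank_mid: Second timber of the pile, directly under the board: pale, 160 x 90 x 50 mm (local x, y, z), loose. Origin: centre of its underside. Must stay
- plank_low: Lowest timber of the pile, on the bench beside the generator box: mid-brown, 160 x 90 x 50 mm (local x, y, z), loose. Origin: centre of its underside. Must stay
- tray: Empty blue open tray fixed to the bench, between the two switch boxes, outside 240 x 150 x 30 mm (local x, y, z), walls and floor 6 mm thick. Origin: centre of its underside
- bottle: White plastic bottle with a red cap, 60 mm across, 165 mm tall, standing on the robot's side of the generator box. Origin: centre of its underside. Must stay
- jar: Glass jar with a steel cap, 64 mm across, 85 mm tall, standing on the robot's side of the mains box. Origin: centre of its underside. Must stay
- can: Steel can with a white label, 80 mm across, 110 mm tall, standing beyond the mains box. Origin: centre of its underside. Must stay
Mind the look-alikes: they are no part of the job. Of the things that look like the board, the smallest one is meant.

How it is judged:
On the way, in this order (a step that is already met when the one before it is completed fails the run):
1. the dark board lies flat in the tray, let go (z of board in the frame of tray between 0 and 0.012 m and x of board in the frame of tray between -0.04 and 0.04 m and y of board in the frame of tray between -0.055 and 0.055 m and angle between board's own z axis and vertical below 0.06 rad and contact force between board and the fingers below 0.1 N and linear speed of board below 0.03 m/s), for 0.2 s.
2. then the mains lever is fully off (value of joint mains_lever below 0.12 rad), for 0.2 s.
3. then the generator lever is fully on (value of joint gen_lever above 1.18 rad), for 0.2 s.
At the end, for the whole second after the job is handed in: The mains lever is fully off (within 0.12 rad of its stop), the generator lever fully on (within 0.12 rad of its stop), and the dark board lies flat and still on the floor of the blue tray (z of board in the frame of tray between 0 and 0.012 m and x of board in the frame of tray between -0.04 and 0.04 m and y of board in the frame of tray between -0.055 and 0.055 m and angle between board's own z axis and vertical below 0.06 rad and value of joint mains_lever below 0.12 rad and value of joint gen_lever above 1.18 rad and linear speed of board below 0.03 m/s); the robot touches nothing.
It fails at once if both levers are past upright towards on at the same time (value of joint each of mains_lever, gen_lever above 0.65 rad).
It fails at once if the board is dropped (falls free faster than 0.7 m/s, a drop of 25 mm) (contact force between board and the fingers below 0.1 N and linear speed of board above 0.7 m/s).
It fails at once if one of the two lower timbers is shifted by more than 25 mm or tipped over (distance of any of plank_mid, plank_low from where it was at the start of the episode above 0.025 m or angle between any of plank_mid, plank_low's own z axis and vertical above 0.3 rad).
It fails at once if the bottle, the jar or the can is shifted by more than 25 mm or tipped over (distance of any of bottle, jar, can from where it was at the start of the episode above 0.025 m or angle between any of bottle, jar, can's own z axis and vertical above 0.3 rad).
It also fails if it takes over 67 s, if anything falls off the work surface, if the arm or the gripper's body presses on something with over 40 N, if the wrist force passes 120 N, or if a joint passes its speed limit or range.

## Working session

There is one attempt and no reset: what is moved stays moved. The work goes in short steps, Python scripts to look and compute and a tool call to move; the robot and the scene stay as the last step left them, time stands still between calls to the robot, and variables do not carry over. Pictures are saved under pics/ and viewed, on a budget of 10 in all, crops included, one or two more only if the job needs it, and the job is handed in when it is done.

Besides the shell and the picture viewer there is one more tool, called after "Emit:" as name(argument=value, ...), one argument or row to a line, values as JSON. apply_moves: Moves the arm, as the interface text tells. Its arguments: {"type":"object","properties":{"plan":{"type":"array","items":{"type":"array","items":{"type":"array","items":{"type":"number","minimum":-1,"maximum":1}}}},"force":{"type":"number"}},"required":["plan"]}

```bash
mkdir -p pics; cat > h.py <<'E'
import numpy as np, cv2
from scipy.spatial.transform import Rotation as R
from bench import r
def snap(n,f):
    d=r.grab_frame(n); cv2.imwrite('pics/'+f+'.png',d['pixels']); np.savez('pics/'+f+'.npz',**d); return d
def ray(d,u,v):
    x,y=(u-d['cx'])/d['fx'],(v-d['cy'])/d['fy']
    rd=np.hypot(x,y); s=rd
    for _ in range(30): s=rd/(1+d['k1']*s*s)
    k=1/(1+d['k1']*s*s); P=d['pose']
    return P[:3,3],P[:3,:3]@np.array([x*k,-y*k,-1])
def atz(d,u,v,z):
    o,q=ray(d,u,v); return o+q*(z-o[2])/q[2]
def proj(d,p):
    P=d['pose']; c=P[:3,:3].T@(np.array(p)-P[:3,3]); x,y=c[0]/-c[2],-c[1]/-c[2]
    k=1+d['k1']*(x*x+y*y); return np.array([d['fx']*x*k+d['cx'],d['fy']*y*k+d['cy']])
def load(f): return dict(np.load('pics/'+f+'.npz'))
E
python3 - <<'E'
from h import *
for n in('top','side'):
    d=snap(n,n+'0'); print(d['pose'].round(3),d['fx'],d['cx'],d['cy'],d['k1'])
print(r.get_obs())
E
```

```text
[[ 0.022  0.983 -0.181  0.255]
 [-1.     0.02  -0.009  0.055]
 [-0.005  0.181  0.983  1.33 ]
 [ 0.     0.     0.     1.   ]] 591.0739167337664 317.36081230667025 243.36361318306177 -0.10650299256073742
[[-0.693  0.547 -0.469 -0.071]
 [-0.721 -0.511  0.469  0.628]
 [ 0.017  0.663  0.748  1.008]
 [ 0.     0.     0.     1.   ]] 503.83250261715204 322.7633602903364 237.11865086147188 -0.0250163979932949
{'clock': 0.1, 'joints': array([ 1.16089203,  0.47769079,  0.02233446,  1.55638084, -0.01150411,
        1.10926789, -0.08307449]), 'qvel': array([ 0.0006437 , -0.00109937,  0.00077546, -0.0030028 , -0.0012667 ,
       -0.00034207,  0.00028575]), 'tau': array([ 4.60111347e-03, -5.97765970e+01,  1.61358599e+00, -2.81954455e+01,
        1.28167245e-02,  5.05425705e-03,  8.95943288e-06]), 'tcp_pos': array([ 0.20047408, -0.64397836,  0.2304287 ]), 'orientation': array([-3.10431671e+00, -4.72116994e-01,  5.51133366e-04]), 'contact_force': array([ 0.30288039,  0.02920238, -0.35547373]), 'moment': array([0.03518077, 0.02840093, 0.01518014]), 'grip_width': 0.0855415389467098}
```

View pics/top0.png

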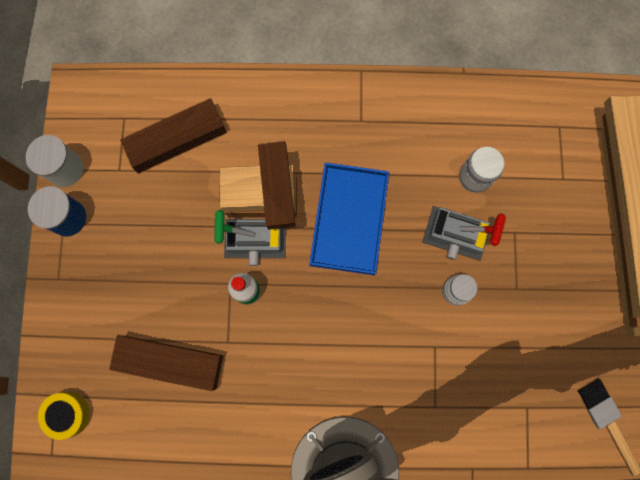

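View pics/side0.png

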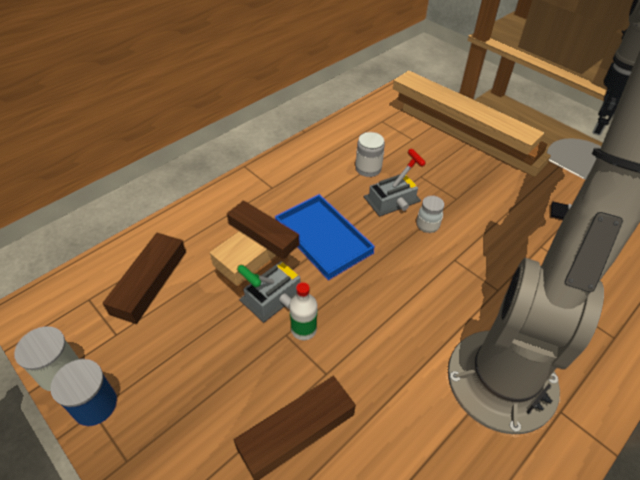

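Top view: there are three dark boards, at (175,135), (277,185) and (166,362). The one at (277,185) fits because it lies on the timber pile over the ON (yellow) end of the green lever's box, and it looks the smallest. I'll check that in an enlarged crop.

```bash
python3 - <<'E'
from h import *
t=load('top0');s=load('side0')
a=cv2.resize(t['pixels'][130:270,200:300],None,fx=4,fy=4,interpolation=2)
b=cv2.resize(s['pixels'][190:330,195:295],None,fx=4,fy=4,interpolation=2)
cv2.imwrite('pics/c1.png',np.hstack([a,b]))
E
```

```text
(no output)
```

View pics/c1.png

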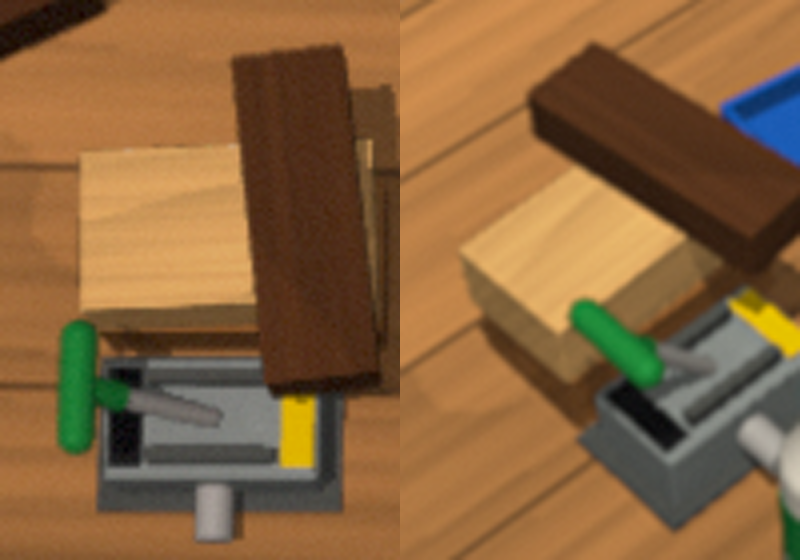

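```bash
python3 - <<'E'
from h import *
t=load('top0')
def q(n,pts,z):
    P=np.array([atz(t,*p,z) for p in pts])[:,:2]; e=[np.linalg.norm(P[i]-P[(i+1)%len(P)]) for i in range(len(P))]
    print(n,P.mean(0).round(3),np.round(e,3),P.round(3).tolist()); return P
B=q('board',[(258.3,144.5),(285.5,141.5),(295,223),(267,226)],.14)
q('b2',[(122,138),(214,100),(227,131),(140,172)],.05)
q('b3',[(117,336),(222,356),(216,389),(110,369)],.05)
T=q('tray',[(325,164),(389,171),(376,274),(310,266)],.03)
for n,P in(('board',B),('tray',T)):
    v=P[2:].mean(0)-P[:2].mean(0); print(n,'axis angle',np.degrees(np.arctan2(v[1],v[0])))
G=q('green',[(219.5,213),(219,241)],.132)
M=q('red',[(501,217),(496,242)],.132)
q('genstrips',[(231,234.5),(274,238)],.05)
q('mainsstrips',[(440,225),(483,235)],.05)
q('bottle',[(238,284)],.165); q('jar',[(461,284)],.085); q('can',[(488,162)],.11)
q('pale',[(220,168.5),(220,207)],.1)
q('cap',[(1,1)],0)
o=r.get_obs(); print(R.from_rotvec(o['orientation']).as_matrix().round(3))
E
```

```text
board [0.6   0.154] [0.058 0.179 0.058 0.178] [[0.685, 0.196], [0.693, 0.138], [0.516, 0.113], [0.508, 0.17]]
b2 [0.738 0.399] [0.231 0.084 0.22  0.096] [[0.73, 0.525], [0.825, 0.315], [0.749, 0.28], [0.648, 0.475]]
b3 [0.223 0.387] [0.235 0.071 0.236 0.072] [[0.277, 0.498], [0.241, 0.266], [0.171, 0.276], [0.205, 0.509]]
tray [ 0.554 -0.006] [0.148 0.24  0.148 0.239] [[0.68, 0.053], [0.667, -0.094], [0.428, -0.065], [0.443, 0.082]]
board axis angle -171.82957244888496
tray axis angle 173.04881087369455
green [0.506 0.271] [0.06 0.06] [[0.536, 0.272], [0.476, 0.27]]
red [ 0.513 -0.312] [0.055 0.055] [[0.54, -0.318], [0.486, -0.306]]
genstrips [0.504 0.21 ] [0.096 0.096] [[0.507, 0.258], [0.501, 0.163]]
mainsstrips [ 0.527 -0.253] [0.098 0.098] [[0.538, -0.205], [0.517, -0.301]]
bottle [0.384 0.221] [0.] [[0.384, 0.221]]
jar [ 0.403 -0.241] [0.] [[0.403, -0.241]]
can [ 0.667 -0.301] [0.] [[0.667, -0.301]]
pale [0.6   0.279] [0.086 0.086] [[0.643, 0.282], [0.557, 0.277]]
cap [1.132 0.915] [0.] [[1.132, 0.915]]
[[ 0.955  0.297 -0.001]
 [ 0.297 -0.955  0.002]
 [-0.    -0.002 -1.   ]]
```

Top view: the board top measures 179 x 58 mm. The other two measure about 225 and 235 mm long, so the board on the pile at (277,185) is the smallest and the one meant. Moving there now.

```bash
cat >> h.py <<'E'
def go(*tgts):
    """tgts: (x,y,z,heading_deg); prints scaled rows each relative to the current pose"""
    o=r.get_obs(); A=R.from_rotvec(o['orientation'])
    print('t',round(o['clock'],2),'tcp',o['tcp_pos'].round(4),'F',o['contact_force'].round(1),'w',round(o['grip_width'],4),'j7',o['joints'][6].round(2))
    p,Ac=o['tcp_pos'],A
    for x,y,z,h in tgts:
        c,s=np.cos(np.radians(h)),np.sin(np.radians(h))
        B=R.from_matrix(np.array([[c,s,0],[s,-c,0],[0,0,-1]]))
        print((x,y,z,h),((Ac.inv()*B).as_rotvec()/np.pi).round(4),(Ac.inv().apply(np.array([x,y,z])-p)/.4).round(4))
        p,Ac=np.array([x,y,z]),B   # next target is relative to this one
E
python3 -c "
from h import *
go((.42,-.25,.25,8.2),(.6,.154,.24,8.2),(.6,.154,.108,8.2))"
```

```text
t 0.1 tcp [ 0.2005 -0.644   0.2304] F [ 0.3  0.  -0.4] w 0.0855 j7 -0.08
(0.42, -0.25, 0.25, 8.2) [-0.0005  0.0001  0.0505] [ 0.8168 -0.7773 -0.0478]
(0.6, 0.154, 0.24, 8.2) [0. 0. 0.] [ 0.5895 -0.9355  0.025 ]
(0.6, 0.154, 0.108, 8.2) [0. 0. 0.] [0.   0.   0.33]
```

Emit:
apply_moves(
  plan=[
    [[0, 0, 0.0505, 0.817, -0.777, -0.048, -1], [0, 0, 0.0505, 0.817, -0.777, -0.048, -1], [0, 0, 0.0505, 0.817, -0.777, -0.048, -1], [0, 0, 0.0505, 0.817, -0.777, -0.048, -1], [0, 0, 0.0505, 0.817, -0.777, -0.048, -1], [0, 0, 0.0505, 0.817, -0.777, -0.048, -1], [0, 0, 0.0505, 0.817, -0.777, -0.048, -1], [0, 0, 0.0505, 0.817, -0.777, -0.048, -1], [0, 0, 0.0505, 0.817, -0.777, -0.048, -1], [0, 0, 0.0505, 0.817, -0.777, -0.048, -1], [0, 0, 0.0505, 0.817, -0.777, -0.048, -1], [0, 0, 0.0505, 0.817, -0.777, -0.048, -1]],
  ],
  force=50,
)

```text
clock: 1.1
tcp_pos: [0.4242, -0.2433, 0.2509]
orientation: [-3.13, -0.242, -0.004]
contact_force: [0.0, 0.4, -0.2]
grip_width: 0.0854
```

```bash
python3 -c "
from h import *
go((.6,.154,.24,8.2),(.6,.154,.108,8.2))"
```

```text
t 1.1 tcp [ 0.4242 -0.2433  0.2509] F [ 0.   0.4 -0.2] w 0.0854 j7 -1.05
(0.6, 0.154, 0.24, 8.2) [-0.0007 -0.0008  0.0035] [ 0.5867 -0.9139  0.0306]
(0.6, 0.154, 0.108, 8.2) [0. 0. 0.] [0.   0.   0.33]
```

Emit:
apply_moves(
  plan=[
    [[0, 0, 0.003, 0.587, -0.914, 0.03, -1], [0, 0, 0.003, 0.587, -0.914, 0.03, -1], [0, 0, 0.003, 0.587, -0.914, 0.03, -1], [0, 0, 0.003, 0.587, -0.914, 0.03, -1], [0, 0, 0.003, 0.587, -0.914, 0.03, -1], [0, 0, 0.003, 0.587, -0.914, 0.03, -1], [0, 0, 0.003, 0.587, -0.914, 0.03, -1], [0, 0, 0.003, 0.587, -0.914, 0.03, -1], [0, 0, 0.003, 0.587, -0.914, 0.03, -1], [0, 0, 0.003, 0.587, -0.914, 0.03, -1], [0, 0, 0.003, 0.587, -0.914, 0.03, -1], [0, 0, 0.003, 0.587, -0.914, 0.03, -1]],
  ],
)

```text
clock: 2.1
tcp_pos: [0.6008, 0.1508, 0.2377]
orientation: [-3.13, -0.221, 0.001]
contact_force: [-0.8, -0.3, -0.7]
grip_width: 0.0854
```

Emit:
apply_moves(
  plan=[
    [[0, 0, 0, 0, 0, 0, -1], [0, 0, 0, 0, 0, 0, -1], [0, 0, 0, 0, 0, 0, -1], [0, 0, 0, 0, 0, 0, -1]],
  ],
)

```text
clock: 2.43
tcp_pos: [0.6005, 0.1428, 0.2386]
orientation: [3.134, 0.206, -0.0]
contact_force: [-0.1, -0.5, -0.5]
grip_width: 0.0852
```

```bash
python3 -c "
from h import *
go((.6,.154,.18,8.2),(.6,.154,.108,8.2))
d=snap('top','t1'); s=snap('side','s1')
a=cv2.resize(d['pixels'][100:270,180:320],None,fx=2.8,fy=2.8,interpolation=2)
b=cv2.resize(s['pixels'][130:300,170:310],None,fx=2.8,fy=2.8,interpolation=2)
cv2.imwrite('pics/c2.png',np.hstack([a,b]))"
```

```text
t 2.43 tcp [0.6005 0.1428 0.2386] F [-0.1 -0.5 -0.5] w 0.0852 j7 -1.92
(0.6, 0.154, 0.18, 8.2) [ 0.0003  0.     -0.0038] [ 0.0025 -0.0281  0.1464]
(0.6, 0.154, 0.108, 8.2) [0. 0. 0.] [0.   0.   0.18]
```

View pics/c2.png

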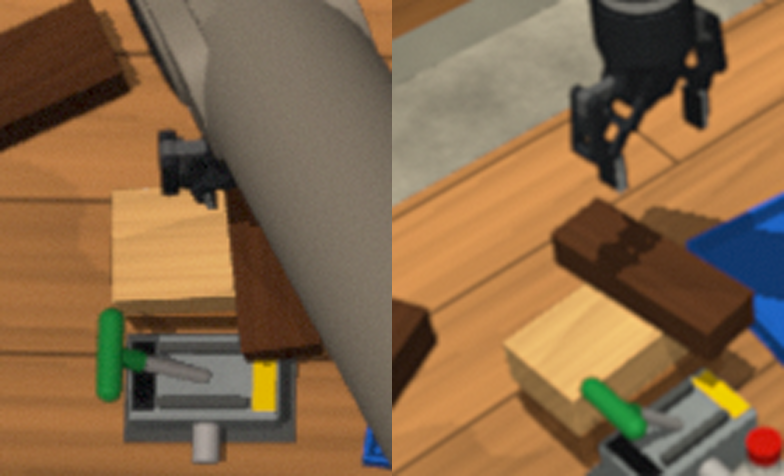

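```bash
python3 -c "
from h import *
s=load('side0')
for p in [(.685,.196,.14),(.693,.138,.14)]: print(proj(s,p))
go((.6,.154,.16,8.2),(.6,.154,.108,8.2))"
```

```text
[228.16836709 212.77545603]
[245.2584544  199.54753615]
t 2.53 tcp [0.6005 0.1434 0.2387] F [ 0.4  0.9 -0.3] w 0.0855 j7 -1.92
(0.6, 0.154, 0.16, 8.2) [ 0.0002 -0.0001 -0.0035] [ 0.0021 -0.0265  0.1968]
(0.6, 0.154, 0.108, 8.2) [0. 0. 0.] [0.   0.   0.13]
```

Board corners from the top view reproject into the side view at (228,213) and (245,200), within about 2 px of where they appear. Descending.

Emit:
apply_moves(
  plan=[
    [[0, 0, -0.0035, 0.002, -0.0265, 0.1, -1], [0, 0, -0.0035, 0.002, -0.0265, 0.197, -1], [0, 0, -0.0035, 0.002, -0.0265, 0.197, -1], [0, 0, -0.0035, 0.002, -0.0265, 0.197, -1], [0, 0, -0.0035, 0.002, -0.0265, 0.197, -1], [0, 0, -0.0035, 0.002, -0.0265, 0.197, -1]],
  ],
)

```text
clock: 3.03
tcp_pos: [0.6016, 0.1555, 0.1624]
orientation: [-3.133, -0.226, -0.006]
contact_force: [-0.4, 0.2, 0.5]
grip_width: 0.0851
```

```bash
python3 -c "
from h import *
go((.6,.154,.108,8.2))"
```

```text
t 3.03 tcp [0.6016 0.1555 0.1624] F [-0.4  0.2  0.5] w 0.0851 j7 -1.96
(0.6, 0.154, 0.108, 8.2) [-0.0002 -0.0013  0.0002] [-0.0051  0.0032  0.136 ]
```

Emit:
apply_moves(
  plan=[
    [[0, 0, 0, -0.004, 0.003, 0.07, -1], [0, 0, 0, -0.004, 0.003, 0.136, -1], [0, 0, 0, -0.004, 0.003, 0.136, -1], [0, 0, 0, -0.004, 0.003, 0.136, -1], [0, 0, 0, -0.004, 0.003, 0.136, -1], [0, 0, 0, -0.004, 0.003, 0.136, -1]],
  ],
)

```text
clock: 3.53
tcp_pos: [0.6001, 0.1545, 0.1078]
orientation: [-3.133, -0.227, -0.006]
contact_force: [1.3, 0.4, 0.0]
grip_width: 0.0853
```

```bash
python3 -c "
from h import *
go((.6,.154,.108,8.2))"
```

```text
t 3.53 tcp [0.6001 0.1545 0.1078] F [1.3 0.4 0. ] w 0.0853 j7 -1.99
(0.6, 0.154, 0.108, 8.2) [-0.0002 -0.0012  0.0004] [-0.0005  0.0012 -0.0005]
```

Emit:
apply_moves(
  plan=[
    [[0, 0, 0, 0, 0, 0, 1], [0, 0, 0, 0, 0, 0, 1], [0, 0, 0, 0, 0, 0, 1], [0, 0, 0, 0, 0, 0, 1], [0, 0, 0, 0, 0, 0, 1], [0, 0, 0, 0, 0, 0, 1], [0, 0, 0, 0, 0, 0, 1], [0, 0, 0, 0, 0, 0, 1], [0, 0, 0, 0, 0, 0, 1], [0, 0, 0, 0, 0, 0, 1]],
  ],
  force=50,
)

```text
clock: 4.37
tcp_pos: [0.5995, 0.1554, 0.1071]
orientation: [-3.132, -0.228, -0.004]
contact_force: [-0.5, 1.9, 6.2]
grip_width: 0.0593
```

```bash
python3 -c "
from h import *
go((.6,.154,.21,8.2),(.554,-.006,.21,-7),(.554,-.006,.016,-7))"
```

```text
t 4.37 tcp [0.5995 0.1554 0.1071] F [-0.5  1.9  6.2] w 0.0593 j7 -1.99
(0.6, 0.154, 0.21, 8.2) [-0.0005 -0.0009  0.0007] [ 0.0016  0.0032 -0.2572]
(0.554, -0.006, 0.21, -7) [0.     0.     0.0844] [-0.1709  0.3795  0.    ]
(0.554, -0.006, 0.016, -7) [0. 0. 0.] [0.    0.    0.485]
```

Emit:
apply_moves(
  plan=[
    [[0, 0, 0, 0, 0, -0.03, 1], [0, 0, 0, 0, 0, -0.07, 1], [0, 0, 0, 0, 0, -0.12, 1], [0, 0, 0, 0, 0, -0.18, 1], [0, 0, 0, 0, 0, -0.23, 1], [0, 0, 0, 0, 0, -0.257, 1], [0, 0, 0, 0, 0, -0.257, 1], [0, 0, 0, 0, 0, -0.257, 1], [0, 0, 0, 0, 0, -0.257, 1]],
  ],
)

```text
clock: 5.12
tcp_pos: [0.5975, 0.1533, 0.2066]
orientation: [3.133, 0.227, -0.004]
contact_force: [-0.6, -0.4, -4.0]
grip_width: 0.0594
```

```bash
python3 -c "
from h import *
go((.554,-.006,.21,-7),(.554,-.006,.08,-7))
d=snap('side','s2'); cv2.imwrite('pics/c3.png',cv2.resize(d['pixels'][100:330,170:400],None,fx=2.5,fy=2.5))"
```

```text
t 5.12 tcp [0.5975 0.1533 0.2066] F [-0.6 -0.4 -4. ] w 0.0594 j7 -1.94
(0.554, -0.006, 0.21, -7) [0.0003 0.0008 0.0849] [-0.1651  0.3785 -0.0079]
(0.554, -0.006, 0.08, -7) [0. 0. 0.] [0.    0.    0.325]
```

View pics/c3.png

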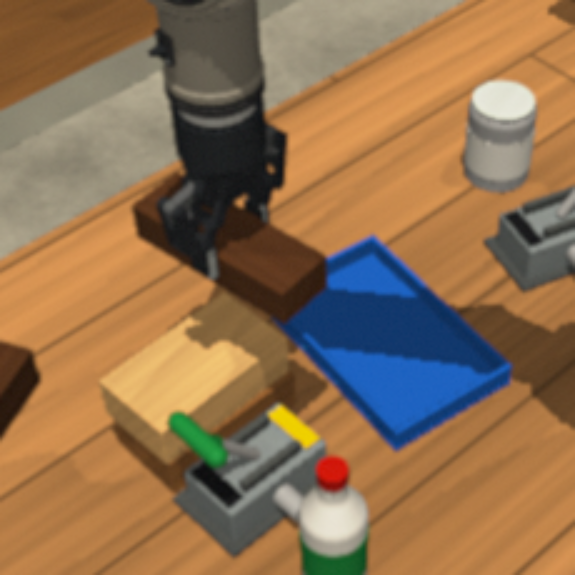

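Side view: the board (crop ~(230,250)) is held level and clear of the pile, which hasn't moved. Moving it over the tray.

Emit:
apply_moves(
  plan=[
    [[0, 0, 0.015, -0.02, 0.04, -0.008, 1], [0, 0, 0.03, -0.05, 0.11, -0.008, 1], [0, 0, 0.05, -0.085, 0.19, -0.008, 1], [0, 0, 0.07, -0.12, 0.27, -0.008, 1], [0, 0, 0.08, -0.15, 0.34, -0.008, 1], [0, 0, 0.085, -0.165, 0.378, -0.008, 1], [0, 0, 0.085, -0.165, 0.378, -0.008, 1], [0, 0, 0.085, -0.165, 0.378, -0.008, 1], [0, 0, 0.085, -0.165, 0.378, -0.008, 1], [0, 0, 0.085, -0.165, 0.378, -0.008, 1]],
  ],
)

```text
clock: 6.0
tcp_pos: [0.5551, -0.0035, 0.211]
orientation: [-3.135, 0.188, 0.001]
contact_force: [0.1, 0.2, -4.0]
grip_width: 0.0592
```

```bash
python3 -c "
from h import *
go((.554,-.006,.055,-7))"
```

```text
t 6.0 tcp [ 0.5551 -0.0035  0.211 ] F [ 0.1  0.2 -4. ] w 0.0592 j7 -1.9
(0.554, -0.006, 0.055, -7) [-0.0003  0.0001  0.0007] [-0.0018  0.0069  0.3901]
```

Emit:
apply_moves(
  plan=[
    [[0, 0, 0, -0.002, 0.005, 0.05, 1], [0, 0, 0, -0.002, 0.007, 0.12, 1], [0, 0, 0, -0.002, 0.007, 0.19, 1], [0, 0, 0, -0.002, 0.007, 0.26, 1], [0, 0, 0, -0.002, 0.007, 0.33, 1], [0, 0, 0, -0.002, 0.007, 0.37, 1], [0, 0, 0, -0.002, 0.007, 0.39, 1], [0, 0, 0, -0.002, 0.007, 0.39, 1], [0, 0, 0, -0.002, 0.007, 0.39, 1], [0, 0, 0, -0.002, 0.007, 0.39, 1]],
  ],
)

```text
clock: 6.83
tcp_pos: [0.5552, -0.0073, 0.0566]
orientation: [-3.135, 0.191, -0.004]
contact_force: [-0.2, -0.1, -4.3]
grip_width: 0.0591
```

```bash
python3 -c "
from h import *
go((.554,-.006,.02,-7))
d=snap('side','s3'); cv2.imwrite('pics/c4.png',cv2.resize(d['pixels'][130:310,220:420],None,fx=2.5,fy=2.5))"
```

```text
t 6.83 tcp [ 0.5552 -0.0073  0.0566] F [-0.2 -0.1 -4.3] w 0.0591 j7 -1.98
(0.554, -0.006, 0.02, -7) [-0.0002 -0.0008  0.0001] [-0.0036 -0.0028  0.0915]
```

View pics/c4.png

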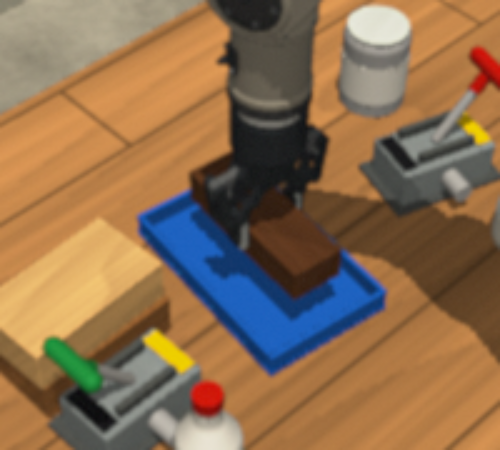

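Side view: the board (crop ~(265,240)) is level and lined up inside the tray walls. Lowering it gently to the floor.

Emit:
apply_moves(
  plan=[
    [[0, 0, 0, -0.002, 0, 0.02, 1], [0, 0, 0, -0.002, 0, 0.045, 1], [0, 0, 0, -0.002, 0, 0.07, 1], [0, 0, 0, -0.002, 0, 0.085, 1], [0, 0, 0, -0.002, 0, 0.095, 1], [0, 0, 0, -0.002, 0, 0.1, 1], [0, 0, 0, -0.002, 0, 0.103, 1], [0, 0, 0, -0.002, 0, 0.105, 1], [0, 0, 0, -0.002, 0, 0.106, 1], [0, 0, 0, -0.002, 0, 0.106, 1]],
  ],
)

```text
clock: 7.72
tcp_pos: [0.5532, -0.0078, 0.0132]
orientation: [3.136, -0.192, 0.001]
contact_force: [-1.7, -1.2, -3.8]
grip_width: 0.059
```

Emit:
apply_moves(
  plan=[
    [[0, 0, 0, 0, 0, 0.003, 1], [0, 0, 0, 0, 0, 0.005, 1], [0, 0, 0, 0, 0, 0.006, 1], [0, 0, 0, 0, 0, 0.006, 1], [0, 0, 0, 0, 0, 0.006, 1]],
  ],
)

```text
clock: 8.13
tcp_pos: [0.5533, -0.0078, 0.013]
orientation: [3.135, -0.192, 0.002]
contact_force: [-10.2, -0.7, 23.1]
grip_width: 0.0591
```

Emit:
apply_moves(
  plan=[
    [[0, 0, 0, 0, 0, -0.002, -0.5], [0, 0, 0, 0, 0, -0.003, -0.75], [0, 0, 0, 0, 0, -0.003, -0.75], [0, 0, 0, 0, 0, -0.003, -0.75], [0, 0, 0, 0, 0, -0.003, -0.75], [0, 0, 0, 0, 0, -0.003, -0.75], [0, 0, 0, 0, 0, -0.003, -0.75]],
  ],
)

```text
clock: 8.72
tcp_pos: [0.5531, -0.0078, 0.0116]
orientation: [3.136, -0.192, -0.0]
contact_force: [-0.5, 0.1, -0.4]
grip_width: 0.0751
```

Emit:
apply_moves(
  plan=[
    [[0, 0, 0, 0, 0, -0.04, -0.75], [0, 0, 0, 0, 0, -0.1, -0.75], [0, 0, 0, 0, 0, -0.18, -0.75], [0, 0, 0, 0, 0, -0.28, -0.75], [0, 0, 0, 0, 0, -0.38, -0.75], [0, 0, 0, 0, 0, -0.48, -0.75], [0, 0, 0, 0, 0, -0.55, -0.75], [0, 0, 0, 0, 0, -0.55, -0.75], [0, 0, 0, 0, 0, -0.55, -0.75]],
  ],
)

```text
clock: 9.47
tcp_pos: [0.5541, -0.0077, 0.2335]
orientation: [-3.136, 0.192, -0.006]
contact_force: [-0.4, 0.2, -0.7]
grip_width: 0.0748
```

```bash
python3 -c "
from h import *
go((.54,-.2,.235,-12),(.500,-.375,.235,-12),(.500,-.375,.115,-12))
d=snap('side','s4'); cv2.imwrite('pics/c5.png',cv2.resize(d['pixels'][130:310,220:460],None,fx=2.5,fy=2.5))"
```

```text
t 9.47 tcp [ 0.5541 -0.0077  0.2335] F [-0.4  0.2 -0.7] w 0.0748 j7 -1.89
(0.54, -0.2, 0.235, -12) [-0.0002 -0.0013  0.0277] [ 0.0237  0.4814 -0.0039]
(0.5, -0.375, 0.235, -12) [0. 0. 0.] [-0.0069  0.4487  0.    ]
(0.5, -0.375, 0.115, -12) [0. 0. 0.] [0.  0.  0.3]
```

View pics/c5.png

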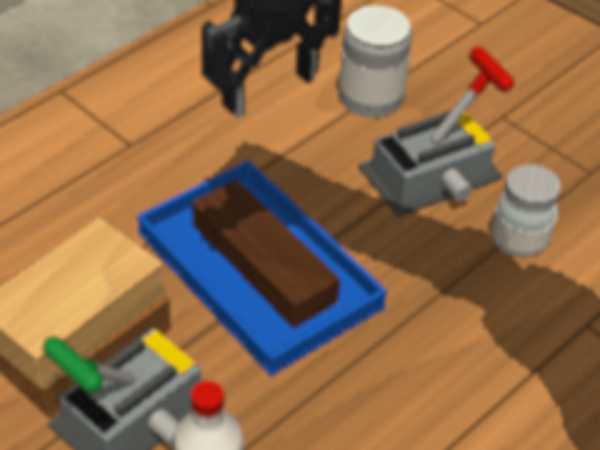

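Side view: the board lies flat and released in the tray (crop ~(265,250)), and the tool is clear. Moving to the far side of the red handle with the fingers shut.

Emit:
apply_moves(
  plan=[
    [[0, 0, 0.01, 0.006, 0.08, -0.004, 1], [0, 0, 0.02, 0.012, 0.18, -0.004, 1], [0, 0, 0.028, 0.018, 0.28, -0.004, 1], [0, 0, 0.028, 0.018, 0.38, -0.004, 1], [0, 0, 0.028, 0.018, 0.48, -0.004, 1], [0, 0, 0.028, 0.018, 0.58, -0.004, 1], [0, 0, 0.028, 0.018, 0.68, -0.004, 1], [0, 0, 0.028, 0.018, 0.78, -0.004, 1], [0, 0, 0.028, 0.018, 0.88, -0.004, 1], [0, 0, 0.028, 0.018, 0.93, -0.004, 1], [0, 0, 0.028, 0.018, 0.93, -0.004, 1], [0, 0, 0.028, 0.018, 0.93, -0.004, 1]],
  ],
)

```text
clock: 10.52
tcp_pos: [0.5132, -0.3788, 0.2306]
orientation: [-3.122, 0.334, 0.006]
contact_force: [-0.1, 0.7, -0.1]
grip_width: 0.0001
```

```bash
python3 -c "
from h import *
go((.5,-.38,.12,-12),(.514,-.312,.12,-12),(.528,-.25,.12,-12))"
```

```text
t 10.52 tcp [ 0.5132 -0.3788  0.2306] F [-0.1  0.7 -0.1] w 0.0001 j7 -1.3
(0.5, -0.38, 0.12, -12) [-0.0004  0.0013 -0.0012] [-0.0304  0.0103  0.2767]
(0.514, -0.312, 0.12, -12) [0. 0. 0.] [-0.0011 -0.1736  0.    ]
(0.528, -0.25, 0.12, -12) [0. 0. 0.] [ 0.002  -0.1589  0.    ]
```

Emit:
apply_moves(
  plan=[
    [[0, 0, 0, -0.03, 0.01, 0.06, 1], [0, 0, 0, -0.03, 0.01, 0.14, 1], [0, 0, 0, -0.03, 0.01, 0.22, 1], [0, 0, 0, -0.03, 0.01, 0.275, 1], [0, 0, 0, -0.03, 0.01, 0.275, 1], [0, 0, 0, -0.03, 0.01, 0.275, 1]],
  ],
)

```text
clock: 11.02
tcp_pos: [0.5019, -0.3768, 0.1217]
orientation: [-3.122, 0.326, 0.005]
contact_force: [0.2, -0.5, 0.5]
grip_width: 0.0002
```

Emit:
apply_moves(
  plan=[
    [[0, 0, 0, 0, -0.04, 0, 1], [0, 0, 0, 0, -0.08, 0, 1], [0, 0, 0, 0, -0.11, 0, 1], [0, 0, 0, 0, -0.14, 0, 1], [0, 0, 0, 0, -0.17, 0, 1], [0, 0, 0, 0, -0.2, 0, 1], [0, 0, 0, 0, -0.23, 0, 1], [0, 0, 0, 0, -0.26, 0, 1], [0, 0, 0, 0, -0.29, 0, 1], [0, 0, 0, 0, -0.31, 0, 1], [0, 0, 0, 0, -0.33, 0, 1], [0, 0, 0, 0, -0.33, 0, 1]],
  ],
)

```text
clock: 12.02
tcp_pos: [0.5307, -0.2467, 0.1234]
orientation: [-3.123, 0.323, -0.0]
contact_force: [0.5, 0.5, 0.7]
grip_width: 0.0001
```

Emit:
apply_moves(
  plan=[
    [[0, 0, 0, 0, 0.05, 0, 1], [0, 0, 0, 0, 0.1, 0, 1], [0, 0, 0, 0, 0.12, -0.1, 1], [0, 0, 0, 0, 0.12, -0.2, 1], [0, 0, 0, 0, 0.12, -0.3, 1], [0, 0, 0, 0, 0.12, -0.3, 1], [0, 0, 0, 0, 0.12, -0.3, 1], [0, 0, 0, 0, 0.12, -0.3, 1]],
  ],
)

```text
clock: 12.68
tcp_pos: [0.5194, -0.2963, 0.2421]
orientation: [-3.124, 0.328, 0.003]
contact_force: [-0.2, 0.2, -0.3]
grip_width: -0.0003
```

```bash
python3 -c "
from h import *
go((.56,-.03,.24,0),(.514,.345,.24,0),(.514,.345,.12,0))
d=snap('side','s5'); cv2.imwrite('pics/c6.png',cv2.resize(d['pixels'][130:340,200:460],None,fx=2.5,fy=2.5))"
```

```text
t 12.68 tcp [ 0.5194 -0.2963  0.2421] F [-0.2  0.2 -0.3] w -0.0003 j7 -1.42
(0.56, -0.03, 0.24, 0) [-0.0003  0.0006 -0.0666] [-0.039  -0.6724  0.0057]
(0.514, 0.345, 0.24, 0) [0. 0. 0.] [-0.115  -0.9375  0.    ]
(0.514, 0.345, 0.12, 0) [0. 0. 0.] [0.  0.  0.3]
```

View pics/c6.png

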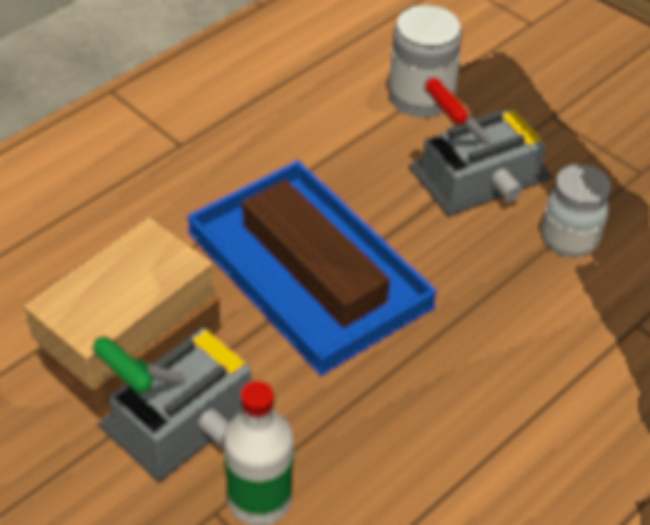

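Side view: the red lever lies at its black end (crop ~(447,100)), the board lies flat, and the jar and can stand. Now going to the generator lever.

Emit:
apply_moves(
  plan=[
    [[0, 0, -0.02, -0.01, -0.1, 0, 1], [0, 0, -0.04, -0.02, -0.2, 0, 1], [0, 0, -0.047, -0.03, -0.3, 0, 1], [0, 0, -0.047, -0.039, -0.4, 0, 1], [0, 0, -0.047, -0.039, -0.5, 0, 1], [0, 0, -0.047, -0.039, -0.6, 0, 1], [0, 0, -0.047, -0.039, -0.67, 0, 1], [0, 0, -0.047, -0.039, -0.67, 0, 1], [0, 0, -0.047, -0.039, -0.67, 0, 1]],
  ],
)

```text
clock: 13.48
tcp_pos: [0.5596, -0.0293, 0.2413]
orientation: [-3.14, 0.09, 0.006]
contact_force: [0.2, 0.0, 0.5]
grip_width: 0.0001
```

```bash
python3 -c "
from h import *
go((.51,.342,.24,-3.6),(.51,.342,.12,-3.6),(.505,.205,.12,-3.6))"
```

```text
t 13.48 tcp [ 0.5596 -0.0293  0.2413] F [0.2 0.  0.5] w 0.0001 j7 -1.78
(0.51, 0.342, 0.24, -3.6) [-0.0002  0.0012  0.0017] [-0.1772 -0.9195  0.0044]
(0.51, 0.342, 0.12, -3.6) [0. 0. 0.] [0.  0.  0.3]
(0.505, 0.205, 0.12, -3.6) [0. 0. 0.] [0.009  0.3426 0.    ]
```

Emit:
apply_moves(
  plan=[
    [[0, 0, 0, -0.02, -0.1, 0, 1], [0, 0, 0, -0.04, -0.2, 0, 1], [0, 0, 0, -0.06, -0.3, 0, 1], [0, 0, 0, -0.08, -0.4, 0, 1], [0, 0, 0, -0.1, -0.5, 0, 1], [0, 0, 0, -0.12, -0.6, 0, 1], [0, 0, 0, -0.14, -0.7, 0, 1], [0, 0, 0, -0.16, -0.8, 0, 1], [0, 0, 0, -0.175, -0.88, 0, 1], [0, 0, 0, -0.177, -0.92, 0, 1], [0, 0, 0, -0.177, -0.92, 0, 1], [0, 0, 0, -0.177, -0.92, 0, 1]],
  ],
)

```text
clock: 14.48
tcp_pos: [0.5131, 0.3386, 0.2419]
orientation: [3.138, -0.099, -0.003]
contact_force: [0.4, 0.4, -0.3]
grip_width: -0.0001
```

```bash
python3 -c "
from h import *
go((.51,.342,.12,-3.6),(.505,.205,.12,-3.6))"
```

```text
t 14.48 tcp [0.5131 0.3386 0.2419] F [ 0.4  0.4 -0.3] w -0.0001 j7 -2.48
(0.51, 0.342, 0.12, -3.6) [ 0.0007  0.0005 -0.    ] [-0.0079 -0.0087  0.3047]
(0.505, 0.205, 0.12, -3.6) [0. 0. 0.] [0.009  0.3426 0.    ]
```

Emit:
apply_moves(
  plan=[
    [[0, 0, 0, -0.008, -0.009, 0.06, 1], [0, 0, 0, -0.008, -0.009, 0.14, 1], [0, 0, 0, -0.008, -0.009, 0.22, 1], [0, 0, 0, -0.008, -0.009, 0.28, 1], [0, 0, 0, -0.008, -0.009, 0.303, 1], [0, 0, 0, -0.008, -0.009, 0.303, 1], [0, 0, 0, -0.008, -0.009, 0.303, 1]],
  ],
)

```text
clock: 15.07
tcp_pos: [0.5109, 0.3423, 0.1225]
orientation: [3.139, -0.102, 0.0]
contact_force: [0.4, 0.6, 0.6]
grip_width: -0.0002
```

Emit:
apply_moves(
  plan=[
    [[0, 0, 0, 0, 0.04, 0, 1], [0, 0, 0, 0, 0.08, 0, 1], [0, 0, 0, 0, 0.11, 0, 1], [0, 0, 0, 0, 0.14, 0, 1], [0, 0, 0, 0, 0.17, 0, 1], [0, 0, 0, 0, 0.2, 0, 1], [0, 0, 0, 0, 0.23, 0, 1], [0, 0, 0, 0, 0.26, 0, 1], [0, 0, 0, 0, 0.29, 0, 1], [0, 0, 0, 0, 0.32, 0, 1], [0, 0, 0, 0, 0.34, 0, 1], [0, 0, 0, 0, 0.34, 0, 1]],
  ],
)

```text
clock: 16.07
tcp_pos: [0.5011, 0.2043, 0.1214]
orientation: [3.137, -0.104, -0.002]
contact_force: [-0.7, -0.0, 0.4]
grip_width: -0.0001
```

Emit:
apply_moves(
  plan=[
    [[0, 0, 0, 0, -0.05, 0, 1], [0, 0, 0, 0, -0.1, 0, 1], [0, 0, 0, 0, -0.12, -0.1, 1], [0, 0, 0, 0, -0.12, -0.2, 1], [0, 0, 0, 0, -0.12, -0.3, 1], [0, 0, 0, 0, -0.12, -0.4, 1], [0, 0, 0, 0, -0.12, -0.4, 1], [0, 0, 0, 0, -0.12, -0.4, 1]],
  ],
)

```text
clock: 16.73
tcp_pos: [0.5054, 0.2571, 0.2846]
orientation: [-3.137, 0.098, -0.007]
contact_force: [0.1, -0.2, -0.7]
grip_width: 0.0001
```

```bash
python3 -c "
from h import *
go()
d=snap('side','s6'); cv2.imwrite('pics/c7.png',cv2.resize(d['pixels'][110:350,180:460],None,fx=2.5,fy=2.5)); snap('top','t6')"
```

```text
t 16.73 tcp [0.5054 0.2571 0.2846] F [ 0.1 -0.2 -0.7] w 0.0001 j7 -2.34
```

View pics/c7.png

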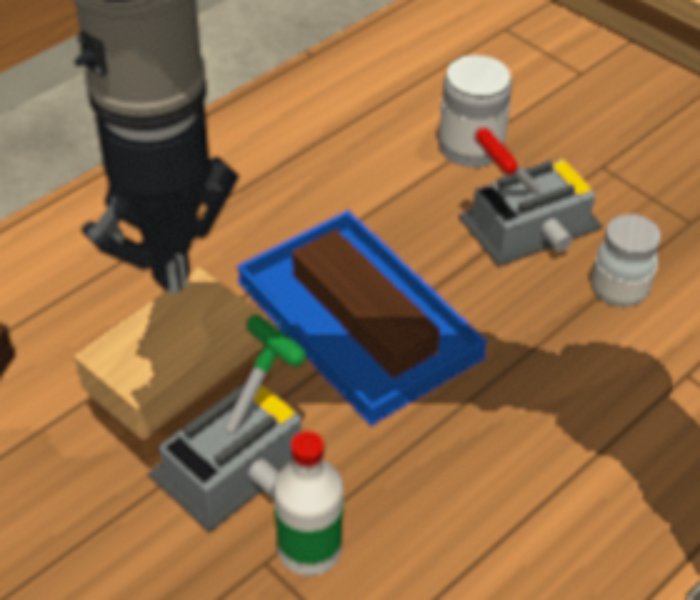

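Side view: the green lever is at its yellow end (crop ~(277,340)), red is at black, and everything else is standing. I'll check the handle positions by number before handing in.

```bash
python3 - <<'E'
from h import *
s=load('s6'); p=cv2.cvtColor(s['pixels'],cv2.COLOR_BGR2HSV)
for n,lo,hi,box,P in(('green',(45,120,40),(80,255,255),(270,310,230,265),(.501,.151,.132)),('red',(0,150,90),(8,255,255),(360,395,155,185),(.540,-.194,.132))):
    x0,x1,y0,y1=box; m=cv2.inRange(p[y0:y1,x0:x1],lo,hi); v,u=np.nonzero(m); print(n,u.mean()+x0,v.mean()+y0,'expected',proj(s,P).round(1))
r.hand_in()
E
```

```text
green 289.43023255813955 247.58527131782947 expected [293.4 247.9]
red 378.5633802816901 170.19014084507043 expected [381.4 171.5]
the job is handed in; nothing more can be done
```

I laid the dark board in the blue tray, threw the red mains lever off and then threw the green generator lever on. The job is handed in, with the robot clock at about 17 s of the 67 s allowed. The hand-in reports no verdict.

- **Board:** I took the one on the pile. It measured about 179 x 58 mm, while the two look-alikes were 220–236 mm long. It was lowered until it touched the tray floor and then released. The later side views show it lying flat and roughly centred in the tray, though I did not re-measure its exact position after release.
- **Levers:** In the last side picture the green handle is at the yellow end and the red handle at the black end. Their pixel centres were 3–4 px from the predicted end-stop positions. Part of that is probably the green stem being counted with the handle and my rough position estimates. I had no direct reading of either joint.
- **Everything else:** The timber pile, bottle, jar and can were standing and looked unmoved in that picture, but I did not measure their shift. The tool was clear of everything, with a contact-force reading of about 0.7 N or less.

The highest force I saw was about 25 N, for a moment as the board was set down.

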